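# Set the carton format pointer and clamp it

### The arm

A 6-joint arm with a two-finger parallel gripper is mounted at the origin on the work surface. World frame = base frame: x ahead of the robot, y to its left, z up, the work surface at z = 0. Lengths are in m, angles in rad, forces in N, time in s.
With the tool pointing down it reaches from about 0.35 to 0.975 m from the base axis. Payload 4.9 kg.
Tool frame: the origin (TCP) lies midway between the tips of the shut fingers; the grasp point (between the pads) lies 19 mm behind it; z points along the fingers, y is the line along which they close (so a half turn about z gives the same grasp; the last joint's range is limited). The gripper opens to 85 mm and grips with 20 to 120 N. Pads are 22 mm wide; open, the fingers measure 114 mm over their backs; the gripper's body (76 mm by 85 mm) begins 54 mm behind the grasp point. The pads swing forward as they close: fully open they stand 13 mm farther back than shut.
Start: joints at [1.086, 0.053, 1.613, -0, 1.476, -0.119], TCP at [0.224, 0.584, 0.231] pointing down, gripper open.
Joint ranges: [-3.01, 3.01], [-1.01, 2.22], [0.06, 2.58], [-1.02, 4.17], [0.09, 2.62], [-3.14, 3.14]. Speed limits (rad/s): [2.57, 2.57, 3.14, 3.14, 3.14, 3.14].

### API

Orientations are given as a unit quaternion [w, x, y, z].
In Python, from plant import state, grab_frame, job_done, cut_out, place_of gives the robot as it stands.
- The arm moves only by the tool jog_arm, never from a script. Its argument "motion" is text: rows parted by semicolons, each of 7 numbers parted by spaces: the opening in per cent of the stroke, from 0 (shut) to 100 (fully open), then the shift along the tool's x, y, z as a fraction of full scale, then the turn, a rotation vector about the tool's x, y, z as a fraction of full scale. A call has exactly 5 rows; each row is the pose to reach, as a shift and turn from the pose commanded when the call began, along the tool's axes at that moment; what a row does not reach only later rows make up. Full scale, the value 1, is 50 cm for a shift and 1.5 rad for a turn. A row lasts 1/8 s, in which the tool goes at most 62.5 mm and 10.7 degrees, less where a joint would pass 70% of its speed; a pose out of reach is approached as far as the arm can. A call with a number of a shift or a turn outside -1 to 1 is refused whole. A call with a gripper value outside its range is refused whole. The fingers move at their own pace and stop on an object; the grip force is fixed at half the most. Time passes only in rows, so rows that repeat a pose let the fingers close, or fill a call up. It gives the time, the measured TCP pose, the force, the opening and the grip force at its end, in the units of the state.
- state(): the state, without advancing time (a new reading comes with each control period).
- grab_frame(name): name is "scene" or "top" or "wrist"; returns a dict with "color" (384x512x3 uint8, red, green, blue), "range_z" (384x512 float32, m along the optical axis (not along the pixel's ray), 0 where there is no reading), "intrinsics" (3x3 intrinsics, pixels), "world_from_camera" (4x4, takes a point from camera to world coordinates). Camera axes: x right, y up, looking along -z (the intrinsics and any distortion apply to the point x, -y, -z); pixel columns grow to the right and rows downward; lengths in m; the calibration is good to about 2 mm. A picture is of the moment at which its call begins.
- job_done(): hands the job in; it is judged then, once.
Trained networks look in the newest picture that a camera, given by its name, has taken for a name from the list of things; names that differ only in an ending like _2 or _b are one class to them, and where a whole thing is asked for, a point or a joint stands for the part that bears it (a point fixed in the world has none). Each returns a list of dicts, best first, with "p" (0 to 1); they miss things now and then, are a little off and sometimes report something else, mostly with a low value. They report only what shows in the picture. A call takes as long as a camera call.
- cut_out(camera, thing): "pixels" (384x512 bool, what is visible of it).
- place_of(camera, thing): "at" ([x, y, z] in m, in world coordinates, good to about 4 mm: a listed point, or the origin of a listed thing).
The state is a dict: "time": time; "joint_pos": joint angles; "joint_vel": joint speeds; "joint_efforts": joint torques, N m; "tool_pos": TCP position; "tool_rot": TCP orientation; "contact_force": force on the tool from outside, world axes, zero at the start; "ft_torque": the same for the moment, N m; "gripper_width": opening from 0.0 (shut) to 1.0 (fully open); "grasp_force": force on a finger pad.
Only numpy, scipy, OpenCV 4.12 (cv2) and the standard library are available. Lean on these libraries where they do the work, as an engineer would, in place of code of your own. Each camera call takes 0.05 s, during which the arm holds its last target. There are 200 camera calls.

### The job

Look at the colour of the band on the carton that lies between the guide rails, and push the arm of the red format pointer round with a fingertip until its tip is over the disc of that same colour. Then push the black clamp lever round as far as it goes, against its stop pin, without disturbing the pointer's setting. Leave the cartons, the gauge block and the tools and supplies where they are.

Things in the scene. Friction and masses are not known exactly. Their poses are not given: they have to be found in the camera images.
- lane_mid (a point): Middle of the infeed lane: the space between two low parallel steel guide rails (360 mm long along x, 30 mm high, 94 mm apart inside) on the robot's left. The point lies midway between them, 22 mm above the table. One of the three cartons lies here.
- carton_green: White carton 120 x 70 x 45 mm with a green band round its middle, loose, lying on the table; origin at the centre of its underside. Either in the lane (within 30 mm of lane_mid horizontally) or one of the two spare ones on the robot's right.
- carton_blue: White carton 120 x 70 x 45 mm with a blue band round its middle, loose, lying on the table; origin at the centre of its underside. Either in the lane (within 30 mm of lane_mid horizontally) or one of the two spare ones on the robot's right.
- carton_yellow: White carton 120 x 70 x 45 mm with a yellow band round its middle, loose, lying on the table; origin at the centre of its underside. Either in the lane (within 30 mm of lane_mid horizontally) or one of the two spare ones on the robot's right.
- disc_green: Green disc, 26 mm across and 1.5 mm thick, lying flat on and fixed to the setter plate, 150 mm from the pointer's pivot; origin at its centre, on the top of the plate (12 mm above the table). Which disc is at which of the three places on the arc changes.
- disc_blue: Blue disc, 26 mm across and 1.5 mm thick, lying flat on and fixed to the setter plate, 150 mm from the pointer's pivot; origin at its centre, on the top of the plate (12 mm above the table). Which disc is at which of the three places on the arc changes.
- disc_yellow: Yellow disc, 26 mm across and 1.5 mm thick, lying flat on and fixed to the setter plate, 150 mm from the pointer's pivot; origin at its centre, on the top of the plate (12 mm above the table). Which disc is at which of the three places on the arc changes.
- pointer_pivot (a point): Pivot axis (vertical) of the red pointer, on the format setter: an aluminium plate 260 (its x) x 400 (its y) x 12 mm fixed flat on the table. The point is 37 mm above the table, at mid height of the pointer's arm. This point's axes are the plate's; its x points away from the robot, turned by up to 0.25 rad.
- pointer_tip (a point): Very tip of the red pointer, 150 mm from its pivot, 26 mm above the table. The pointer has a round hub 48 mm across (63 mm high with its bolt), a straight arm 16 mm wide whose upright flat sides reach from 22 to 52 mm above the table and from the hub out to 125 mm from the pivot, then a thin nib to the tip.
- pointer (a joint): Angle of the red pointer (rad) about its vertical pivot; 0 points along the plate's -x (towards the robot), positive is counter-clockwise seen from above (the tip moves to the plate's -y, the robot's right). Stops at -1.25 and 1.4. About 0.25 N m of friction: 2 to 4 N at 100 mm turns it, and it stays where it is left.
- lever_pivot (a point): Pivot axis (vertical) of the black clamp lever, on the same plate, 90 mm nearer the robot and 200 mm further to the right than the pointer's pivot (plate axes); the point is 37 mm above the table. Axes as the plate's.
- lever_end (a point): Free end of the black clamp lever: point on its centre line 105 mm from its pivot (the arm ends at 108 mm), 37 mm above the table. The lever has a hub 40 mm across (61 mm high with its brass bolt) and a straight arm 16 mm wide with flat sides from 24 to 50 mm above the table. A steel stop pin, 10 mm across and 42 mm high, stands on the plate 47 mm from the pivot, where the arm comes to rest.
- lever (a joint): Angle of the black clamp lever (rad): 0 points along the plate's -x (towards the robot), open; it grows counter-clockwise seen from above (the end moves to the robot's right) up to 1.3, clamped, against its stop. About 0.3 N m of friction: 3 to 5 N at 85 mm turns it; it stays where it is left.
- gauge: Loose brass gauge block 35 x 22 x 25 mm, standing on the setter plate near its far edge, beyond the sweep of both arms; origin at the centre of its underside. To be left alone.
- wrench: Loose steel wrench lying on the table along the plate's far edge, origin under its middle. To be left alone.
- screwdriver: Loose screwdriver lying on the table at the robot's near right, origin under its middle. To be left alone.
- tape: Loose orange roll of tape 90 mm across, 24 mm high, lying on the near left, between robot and plate, origin at the centre of its underside. To be left alone.
- grease: Loose jar 52 mm across, 75 mm high, with a red cap, standing at the far right, beside the plate, origin at the centre of its underside. To be left alone.

How it is judged:
By the outcome, as a careful person would: the job done as asked, in the order asked, and still so for the second after the job is handed in, with the robot touching nothing.
It also fails if it takes over 58 s, if anything falls off the work surface, if the arm or the gripper's body presses on something with over 40 N, if the wrist force passes 120 N, or if a joint passes its speed limit or range.

## Working session

There is one attempt and no reset: what is moved stays moved. The work goes in short steps, Python scripts to look and compute and a tool call to move; the robot and the scene stay as the last step left them, time stands still between calls to the robot, and variables do not carry over. Pictures are saved under pics/ and viewed, at most 10 in all, crops included, and the job is handed in when it is done.

Besides the shell and the picture viewer there is one more tool, called after "Emit:" by a JSON object that holds its "name" and its "arguments". jog_arm: Moves the arm, as the interface text tells. Shift numbers are shares of 50 cm and turn numbers shares of 1.5 rad, none past 1 either way. Its arguments: {"type":"object","properties":{"motion":{"type":"string"}},"required":["motion"]}

```bash
mkdir -p pics; python3 - <<'E'
from plant import *
import cv2, numpy as np
s=state(); print(s['time'],s['tool_pos'],s['tool_rot'],s['gripper_width'])
f=grab_frame('top'); cv2.imwrite('pics/top.png',f['color'][...,::-1])
f2=grab_frame('scene'); cv2.imwrite('pics/scene.png',f2['color'][...,::-1])
for n in ['lane_mid','carton_green','carton_blue','carton_yellow','disc_green','disc_blue','disc_yellow','pointer_pivot','pointer_tip','lever_pivot','lever_end','gauge','tape','grease','screwdriver']:
    for c in ['top']:
        print(n,c,[(round(d['p'],2),np.round(d['at'],3).tolist()) for d in place_of(c,n)[:2]])
E
```

```text
0.0 [0.22326888 0.58308825 0.23008035] [-3.08484609e-04  1.81888760e-01  9.83318576e-01 -9.80866734e-04] 0.9998693367105743
lane_mid top [(0.76, [0.528, 0.39, 0.022])]
carton_green top [(0.68, [0.655, -0.443, 0.003])]
carton_blue top [(0.8, [0.433, -0.432, -0.001]), (0.45, [0.667, -0.34, 0.002])]
carton_yellow top [(0.93, [0.513, 0.396, 0.001])]
disc_green top [(0.49, [0.513, -0.014, 0.013])]
disc_blue top [(0.63, [0.579, 0.18, 0.008])]
disc_yellow top [(0.5, [0.56, -0.075, 0.013])]
pointer_pivot top [(0.6, [0.658, 0.049, 0.037])]
pointer_tip top [(0.72, [0.516, 0.104, 0.03])]
lever_pivot top [(0.77, [0.526, -0.133, 0.041])]
lever_end top [(0.69, [0.43, -0.126, 0.036])]
gauge top [(0.63, [0.661, -0.074, 0.012])]
tape top [(0.96, [0.294, 0.253, 0.002])]
grease top [(0.49, [0.668, -0.339, -0.001])]
screwdriver top [(0.73, [0.258, -0.334, 0.002])]
```

View pics/top.png

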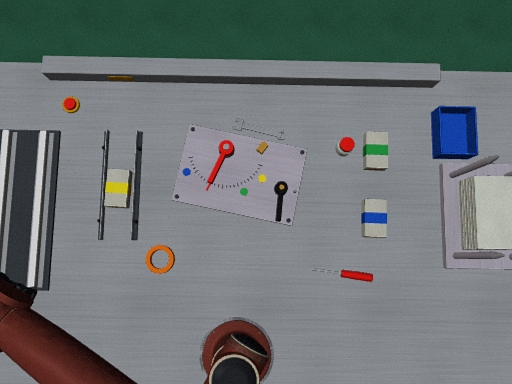

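View pics/scene.png

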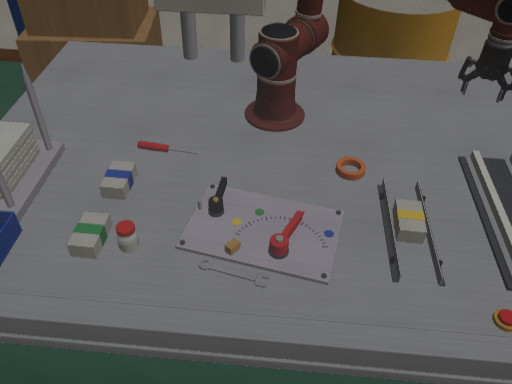

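The picture from above shows a yellow-banded carton in the lane at (117,188). The yellow disc is at (262,178), the pointer tip at (207,188), and the lever runs from (281,188) to (279,220). That makes yellow the target. I'll move over to the pointer's left side with the fingers shut.

Emit:
{"name": "jog_arm", "arguments": {"motion": "0 -0.5 -0.3 0.03 0 0 0;0 -0.5 -0.3 0.03 0 0 0;0 -0.5 -0.3 0.03 0 0 0;0 -0.5 -0.3 0.03 0 0 0;0 -0.5 -0.3 0.03 0 0 0"}}

```text
time: 1.48
tool_pos: [0.4046, 0.352, 0.2164]
tool_rot: [0.0, 0.183, 0.983, 0.0]
contact_force: [-0.0, 0.6, 0.6]
gripper_width: -0.002
grasp_force: 0.0
```

Emit:
{"name": "jog_arm", "arguments": {"motion": "0 -0.5 -0.3 0.03 0 0 0;0 -0.5 -0.3 0.03 0 0 0;0 -0.5 -0.3 0.03 0 0 0;0 -0.5 -0.3 0.03 0 0 0;0 -0.5 -0.3 0.03 0 0 0"}}

```text
time: 2.1
tool_pos: [0.5845, 0.1222, 0.2013]
tool_rot: [0.0, 0.183, 0.983, 0.0]
contact_force: [0.6, -0.0, 0.4]
gripper_width: 0.002
grasp_force: 0.0
```

```bash
cat >h.py <<'E'
from plant import *
import numpy as np, cv2
from scipy.spatial.transform import Rotation as R
def rot(): 
    w,x,y,z=state()['tool_rot']; return R.from_quat([x,y,z,w])
def look(cams,names):
    for c in cams:
        f=grab_frame(c); cv2.imwrite('pics/last_%s.png'%c,f['color'][...,::-1])
        for n in names: print(c,n,[(round(d['p'],2),np.round(d['at'],3).tolist()) for d in place_of(c,n)[:1]])
def go(p,yaw):  # fractions to reach world TCP p, tool-x heading yaw, pointing down
    s=state(); r=rot()
    t=R.from_matrix(np.array([[np.cos(yaw),np.sin(yaw),0],[np.sin(yaw),-np.cos(yaw),0],[0,0,-1]]).T)
    return np.round(r.inv().apply(np.array(p)-s['tool_pos'])/.5,4),np.round((r.inv()*t).as_rotvec()/1.5,4)
def st():
    s=state(); m=rot().as_matrix(); print('t',round(s['time'],2),'pos',np.round(s['tool_pos'],4),'yaw',round(np.arctan2(m[1,0],m[0,0]),4),'F',np.round(s['contact_force'],1),'w',round(s['gripper_width'],3),'q',np.round(s['joint_pos'],2))
E
python3 - <<'E'
from h import *
st(); look(['wrist','top'],['disc_green','disc_blue','disc_yellow','pointer_pivot','pointer_tip','lever_pivot','lever_end'])
E
```

```text
t 2.1 pos [0.5845 0.1222 0.2013] yaw 2.7738 F [ 0.6 -0.   0.4] w 0.002 q [ 0.08  0.01  1.71 -0.    1.42 -1.12]
wrist disc_green [(0.98, [0.517, -0.014, 0.016])]
wrist disc_blue [(0.97, [0.583, 0.176, 0.013])]
wrist disc_yellow [(0.74, [0.563, -0.071, 0.017])]
wrist pointer_pivot [(0.73, [0.654, 0.047, 0.034])]
wrist pointer_tip [(0.93, [0.517, 0.105, 0.027])]
wrist lever_pivot [(0.83, [0.529, -0.132, 0.036])]
wrist lever_end []
top disc_green [(0.61, [0.26, -0.329, -0.0])]
top disc_blue [(0.58, [0.582, 0.176, 0.01])]
top disc_yellow [(0.6, [0.56, -0.072, 0.01])]
top pointer_pivot [(0.72, [0.658, 0.047, 0.041])]
top pointer_tip [(0.82, [0.517, 0.106, 0.028])]
top lever_pivot [(0.81, [0.524, -0.133, 0.039])]
top lever_end [(0.53, [0.43, -0.124, 0.039])]
```

View pics/last_wrist.png

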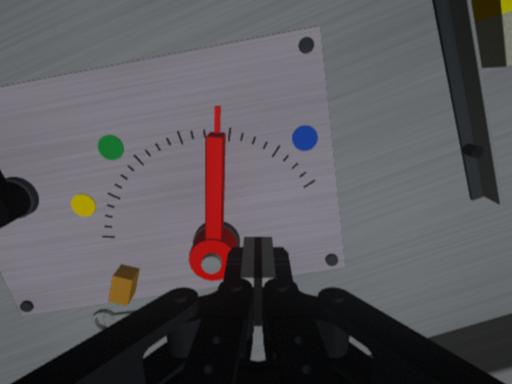

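The wrist view shows the pointer arm running from (212,262) to (217,108) and the yellow disc at (83,205). The shut fingers are to the right of the arm, at (258,245). I'll lower straight down beside it.

Emit:
{"name": "jog_arm", "arguments": {"motion": "0 0 0 0.12 0 0 0;0 0 0 0.24 0 0 0;0 0 0 0.3 0 0 0;0 0 0 0.342 0 0 0;0 0 0 0.342 0 0 0"}}

```text
time: 3.52
tool_pos: [0.5823, 0.1245, 0.029]
tool_rot: [-0.001, 0.182, 0.983, -0.0]
contact_force: [0.0, -0.3, 1.2]
gripper_width: 0.001
grasp_force: 0.0
```

```bash
cat >>h.py <<'E'
def arc(P,r,d,angs,z,side=1):  # finger trailing by d behind an arm heading a about P
    for a in angs:
        u=np.array([np.cos(a),np.sin(a)]); n=np.array([np.sin(a),-np.cos(a)])
        p=np.array(P)+r*u+d*n; q,w=go([*p,z],a); print(np.round(a,3),np.round(p,3),q.tolist(),w.tolist())
E
python3 - <<'E'
from h import *
st(); arc([.657,.048],.095,.0225,2.752+np.array([0,.1,.2,.3,.4]),.03)
E
```

```text
t 3.52 pos [0.5823 0.1245 0.029 ] yaw 2.7757 F [ 0.  -0.3  1.2] w 0.001 q [ 0.09  0.19  1.82 -0.    1.13 -1.12]
2.752 [0.578 0.105] [-0.0055, -0.0399, -0.002] [-0.0008, -0.0016, 0.0158]
2.852 [0.572 0.097] [-0.0015, -0.059, -0.002] [-0.0007, -0.0017, -0.0508]
2.952 [0.568 0.088] [0.0006, -0.0785, -0.002] [-0.0006, -0.0017, -0.1175]
3.052 [0.564 0.079] [0.0007, -0.098, -0.0019] [-0.0006, -0.0017, -0.1842]
3.152 [0.562 0.07 ] [-0.0011, -0.1174, -0.0019] [-0.0005, -0.0018, -0.2508]
```

Emit:
{"name": "jog_arm", "arguments": {"motion": "0 -0.005 -0.04 -0.002 0 0 0;0 -0.001 -0.06 -0.002 0 0 -0.05;0 0 -0.078 -0.002 0 0 -0.117;0 0 -0.098 -0.002 0 0 -0.184;0 -0.001 -0.117 -0.002 0 0 -0.25"}}

```text
time: 4.15
tool_pos: [0.5634, 0.0695, 0.0336]
tool_rot: [0.001, -0.006, 1.0, 0.001]
contact_force: [0.8, 4.3, 0.1]
gripper_width: 0.003
grasp_force: 1.8
```

```bash
python3 - <<'E'
from h import *
st(); look(['wrist','top'],['pointer_pivot','pointer_tip','disc_yellow'])
arc([.657,.048],.095,.0225,3.152+np.array([.1,.2,.3,.4,.5]),.03)
E
```

```text
t 4.15 pos [0.5634 0.0695 0.0336] yaw -3.1299 F [0.8 4.3 0.1] w 0.003 q [-0.01  0.12  1.89  0.    1.12 -1.59]
wrist pointer_pivot []
wrist pointer_tip [(0.56, [0.506, 0.046, 0.026])]
wrist disc_yellow [(0.6, [0.563, -0.074, 0.016])]
top pointer_pivot [(0.97, [0.656, 0.05, 0.039])]
top pointer_tip []
top disc_yellow [(0.39, [0.56, -0.073, 0.012])]
3.252 [0.56 0.06] [0.0062, -0.0195, 0.0036] [-0.0002, 0.0006, -0.0678]
3.352 [0.559 0.05 ] [0.0078, -0.039, 0.0036] [-0.0003, 0.0006, -0.1345]
3.452 [0.56 0.04] [0.0074, -0.0585, 0.0036] [-0.0003, 0.0006, -0.2012]
3.552 [0.561 0.031] [0.0051, -0.0779, 0.0036] [-0.0003, 0.0006, -0.2678]
3.652 [0.563 0.021] [0.0009, -0.0969, 0.0036] [-0.0004, 0.0005, -0.3345]
```

View pics/last_wrist.png

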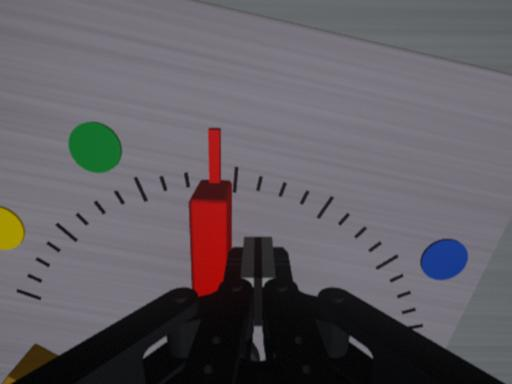

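The pointer is turning, with about 4 N of contact force and the arm beside the finger at (212,230). I'll carry on round the arc.

Emit:
{"name": "jog_arm", "arguments": {"motion": "0 0.006 -0.02 0.004 0 0 -0.068;0 0.008 -0.039 0.004 0 0 -0.134;0 0.007 -0.058 0.004 0 0 -0.2;0 0.005 -0.078 0.004 0 0 -0.268;0 0.001 -0.097 0.004 0 0 -0.334"}}

```text
time: 5.18
tool_pos: [0.5626, 0.022, 0.0296]
tool_rot: [-0.0, -0.254, 0.967, 0.001]
contact_force: [-1.3, 4.3, 2.7]
gripper_width: -0.0
grasp_force: 1.8
```

```bash
python3 - <<'E'
from h import *
st(); look(['wrist','top'],['pointer_pivot','pointer_tip','disc_yellow'])
arc([.657,.048],.095,.0225,3.652+np.array([.08,.16,.24,.28]),.03)
E
```

```text
t 5.17 pos [0.5626 0.022  0.0296] yaw -2.6283 F [-1.3  4.3  2.7] w -0.0 q [-0.09  0.12  1.9   0.    1.12 -2.18]
wrist pointer_pivot []
wrist pointer_tip [(0.61, [0.523, -0.026, 0.025])]
wrist disc_yellow [(0.84, [0.563, -0.072, 0.013])]
top pointer_pivot []
top pointer_tip []
top disc_yellow [(0.37, [0.56, -0.073, 0.012])]
3.732 [0.566 0.014] [0.0023, -0.0163, -0.0016] [-0.0, -0.0001, -0.0537]
3.812 [0.569 0.007] [0.004, -0.0319, -0.0016] [-0.0, -0.0001, -0.1071]
3.892 [ 0.572 -0.   ] [0.0045, -0.0475, -0.0016] [-0.0, -0.0001, -0.1604]
3.932 [ 0.574 -0.004] [0.0043, -0.0553, -0.0016] [-0.0, -0.0001, -0.1871]
```

Emit:
{"name": "jog_arm", "arguments": {"motion": "0 0.002 -0.016 -0.001 0 0 -0.054;0 0.004 -0.032 -0.001 0 0 -0.107;0 0.005 -0.047 -0.001 0 0 -0.16;0 0.004 -0.055 -0.001 0 0 -0.187;0 0.004 -0.055 -0.001 0 0 -0.187"}}

```text
time: 6.2
tool_pos: [0.5736, -0.0035, 0.0292]
tool_rot: [-0.001, -0.385, 0.923, 0.0]
contact_force: [-1.2, 0.3, -1.7]
gripper_width: -0.001
grasp_force: 0.7
```

```bash
python3 - <<'E'
from h import *
st(); look(['wrist','top'],['pointer_pivot','pointer_tip','disc_yellow'])
arc([.657,.048],.095,.0225,3.932+np.array([.03,.06,.09,.1,.11]),.03)
E
```

```text
t 6.2 pos [ 0.5736 -0.0035  0.0292] yaw -2.3517 F [-1.2  0.3 -1.7] w -0.001 q [-0.14  0.14  1.88  0.    1.12 -2.5 ]
wrist pointer_pivot []
wrist pointer_tip [(0.83, [0.55, -0.062, 0.027])]
wrist disc_yellow [(0.67, [0.566, -0.07, 0.013])]
top pointer_pivot [(0.66, [0.656, 0.048, 0.04])]
top pointer_tip []
top disc_yellow [(0.37, [0.558, -0.072, 0.012])]
3.962 [ 0.576 -0.006] [0.001, -0.0068, -0.0013] [0.0008, -0.0004, -0.0199]
3.992 [ 0.577 -0.009] [0.0021, -0.0125, -0.0013] [0.0008, -0.0004, -0.0399]
4.022 [ 0.579 -0.011] [0.0031, -0.0183, -0.0013] [0.0008, -0.0004, -0.0599]
4.032 [ 0.58  -0.012] [0.0033, -0.0202, -0.0013] [0.0008, -0.0004, -0.0665]
4.042 [ 0.58  -0.012] [0.0036, -0.0222, -0.0013] [0.0008, -0.0004, -0.0732]
```

View pics/last_wrist.png

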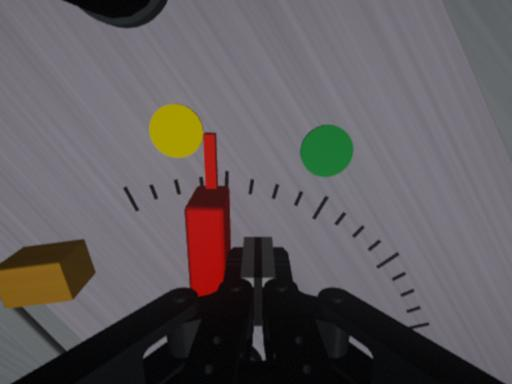

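The tip at (210,134) is about 15 mm short of the yellow disc's centre at (176,131), which is roughly 0.1 rad. I'll close that gap gently.

Emit:
{"name": "jog_arm", "arguments": {"motion": "0 0.001 -0.007 -0.001 0 0 -0.02;0 0.002 -0.012 -0.001 0 0 -0.04;0 0.003 -0.017 -0.001 0 0 -0.055;0 0.003 -0.02 -0.001 0 0 -0.066;0 0.003 -0.02 -0.001 0 0 -0.066"}}

```text
time: 7.22
tool_pos: [0.5806, -0.0121, 0.0304]
tool_rot: [0.0, -0.43, 0.903, -0.0]
contact_force: [-2.5, 0.1, -1.3]
gripper_width: -0.004
grasp_force: 1.2
```

```bash
python3 - <<'E'
from h import *
st(); look(['wrist','top'],['pointer_pivot','pointer_tip','disc_yellow'])
E
```

```text
t 7.22 pos [ 0.5806 -0.0121  0.0304] yaw -2.2518 F [-2.5  0.1 -1.3] w -0.004 q [-0.15  0.16  1.86 -0.    1.12 -2.61]
wrist pointer_pivot []
wrist pointer_tip [(0.59, [0.563, -0.074, 0.027])]
wrist disc_yellow [(0.78, [0.562, -0.071, 0.014])]
top pointer_pivot [(0.56, [0.658, 0.049, 0.04])]
top pointer_tip []
top disc_yellow [(0.45, [0.562, -0.071, 0.013])]
```

View pics/last_wrist.png

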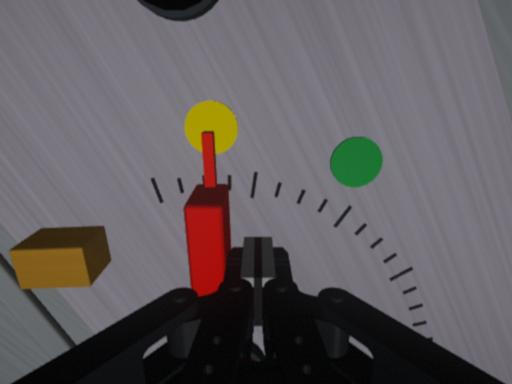

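The tip at (208,133) is now over the yellow disc at (211,127). I'll back off sideways and then lift.

Emit:
{"name": "jog_arm", "arguments": {"motion": "0 0 0.03 0 0 0 0;0 0 0.06 0 0 0 0;0 0 0.06 -0.1 0 0 0;0 0 0.06 -0.2 0 0 0;0 0 0.06 -0.25 0 0 0"}}

```text
time: 8.25
tool_pos: [0.5582, 0.0077, 0.1593]
tool_rot: [0.003, -0.431, 0.903, -0.002]
contact_force: [-1.0, -0.6, -0.2]
gripper_width: 0.002
grasp_force: 0.0
```

```bash
python3 - <<'E'
from h import *
st(); look(['wrist','top'],['pointer_pivot','pointer_tip','disc_yellow','lever_pivot','lever_end'])
print(go([.446,-.081,.155],3.06-.3))
E
```

```text
t 8.25 pos [0.5582 0.0077 0.1593] yaw -2.2511 F [-1.  -0.6 -0.2] w 0.002 q [-0.12 -0.05  1.84  0.    1.35 -2.58]
wrist pointer_pivot [(0.79, [0.653, 0.046, 0.036])]
wrist pointer_tip [(0.69, [0.564, -0.074, 0.03])]
wrist disc_yellow [(0.96, [0.565, -0.072, 0.015])]
wrist lever_pivot [(0.62, [0.526, -0.13, 0.036])]
wrist lever_end []
top pointer_pivot [(0.72, [0.294, 0.252, 0.002])]
top pointer_tip [(0.48, [0.562, -0.074, 0.028])]
top disc_yellow [(0.67, [0.655, -0.445, 0.005])]
top lever_pivot [(0.97, [0.526, -0.136, 0.039])]
top lever_end [(0.52, [0.426, -0.125, 0.036])]
(array([ 0.2763,  0.0609, -0.001 ]), array([ 4.000e-04, -1.000e-03,  8.475e-01]))
```

View pics/last_wrist.png

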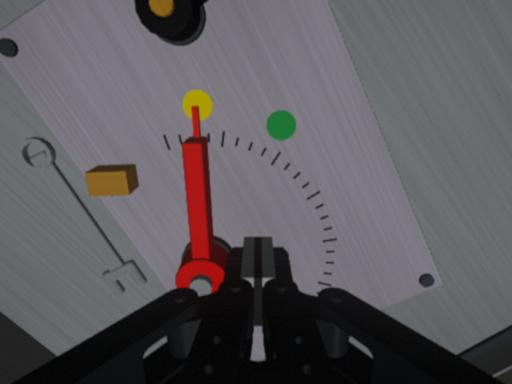

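The pointer stayed over the disc, with its tip at (196,107) on yellow at (198,105). Next I'll move beside the lever.

Emit:
{"name": "jog_arm", "arguments": {"motion": "0 0.1 0.02 0 0 0 0.124;0 0.2 0.04 0 0 0 0.248;0 0.276 0.061 0 0 0 0.372;0 0.276 0.061 0 0 0 0.496;0 0.276 0.061 0 0 0 0.62"}}

```text
time: 9.48
tool_pos: [0.4461, -0.0813, 0.1552]
tool_rot: [0.0, 0.024, 1.0, -0.0]
contact_force: [-0.9, -0.9, 0.9]
gripper_width: 0.001
grasp_force: 0.0
```

Emit:
{"name": "jog_arm", "arguments": {"motion": "0 0 0 0 0 0 0.12;0 0 0 0 0 0 0.228;0 0 0 0 0 0 0.228;0 0 0 0 0 0 0.228;0 0 0 0 0 0 0.228"}}

```text
time: 10.1
tool_pos: [0.4465, -0.0808, 0.1552]
tool_rot: [-0.0, 0.189, 0.982, -0.0]
contact_force: [0.1, -0.4, -0.5]
gripper_width: 0.003
grasp_force: 0.0
```

```bash
python3 - <<'E'
from h import *
st(); look(['wrist','top'],['lever_pivot','lever_end','pointer_tip'])
print(go([.446,-.081,.03],3.06-.3))
E
```

```text
t 10.1 pos [ 0.4465 -0.0808  0.1552] yaw 2.7606 F [ 0.1 -0.4 -0.5] w 0.003 q [-0.34 -0.32  2.08 -0.    1.38 -1.53]
wrist lever_pivot []
wrist lever_end [(0.9, [0.423, -0.125, 0.032])]
wrist pointer_tip [(0.61, [0.562, -0.076, 0.024])]
top lever_pivot [(0.78, [0.526, -0.135, 0.042])]
top lever_end [(0.61, [0.427, -0.124, 0.038])]
top pointer_tip [(0.63, [0.559, -0.073, 0.03])]
(array([ 0.0008, -0.0006,  0.2506]), array([ 0.    , -0.    , -0.0003]))
```

View pics/last_wrist.png

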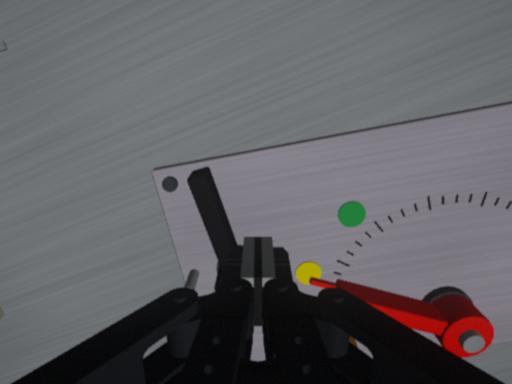

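The lever arm runs from (200,175) to (230,255), with the stop pin at (193,278). The fingers hang to the lever's left at (258,240), so I'll lower here.

Emit:
{"name": "jog_arm", "arguments": {"motion": "0 0 0 0.1 0 0 0;0 0 0 0.18 0 0 0;0 0 0 0.22 0 0 0;0 0 0 0.25 0 0 0;0 0 0 0.25 0 0 0"}}

```text
time: 11.12
tool_pos: [0.4458, -0.0806, 0.0295]
tool_rot: [-0.001, 0.19, 0.982, 0.0]
contact_force: [0.4, -0.8, -0.0]
gripper_width: 0.001
grasp_force: 0.0
```

```bash
sed -i 's/def arc(P,r,d,angs,z,side=1)/def arc(P,r,d,angs,z,lag=0.3)/; s/\[\*p,z\],a)/[*p,z],a-lag)/' h.py; python3 - <<'E'
from h import *
st(); arc([.526,-.134],.085,.025,3.06+np.array([0,.1,.2,.3,.4]),.032)
E
```

```text
t 11.12 pos [ 0.4458 -0.0806  0.0295] yaw 2.7593 F [ 0.4 -0.8 -0. ] w 0.001 q [-0.34 -0.14  2.16  0.    1.12 -1.53]
3.06 [ 0.443 -0.102] [-0.0114, -0.0418, -0.0051] [-0.0, -0.0014, -0.0005]
3.16 [ 0.441 -0.111] [-0.0125, -0.0595, -0.0051] [0.0, -0.0014, -0.0672]
3.26 [ 0.439 -0.119] [-0.0154, -0.0769, -0.0051] [0.0001, -0.0014, -0.1338]
3.36 [ 0.438 -0.128] [-0.0201, -0.094, -0.0051] [0.0002, -0.0014, -0.2005]
3.46 [ 0.437 -0.137] [-0.0264, -0.1106, -0.0051] [0.0002, -0.0014, -0.2672]
```

Emit:
{"name": "jog_arm", "arguments": {"motion": "0 -0.011 -0.042 -0.004 0 0 0;0 -0.012 -0.06 -0.004 0 0 -0.067;0 -0.015 -0.077 -0.004 0 0 -0.134;0 -0.02 -0.094 -0.004 0 0 -0.2;0 -0.026 -0.11 -0.004 0 0 -0.267"}}

```text
time: 11.75
tool_pos: [0.4389, -0.1362, 0.0335]
tool_rot: [0.001, -0.011, 1.0, 0.001]
contact_force: [0.7, 5.6, -0.8]
gripper_width: 0.003
grasp_force: 2.2
```

```bash
python3 - <<'E'
from h import *
st(); look(['wrist','top'],['lever_end'])
arc([.526,-.134],.085,.025,3.46+np.array([.1,.2,.3,.4,.5]),.032)
E
```

```text
t 11.75 pos [ 0.4389 -0.1362  0.0335] yaw -3.1203 F [ 0.7  5.6 -0.8] w 0.003 q [-0.46 -0.13  2.15  0.    1.13 -2.06]
wrist lever_end []
top lever_end [(0.5, [0.438, -0.433, -0.001])]
3.56 [ 0.438 -0.146] [0.0017, -0.0175, 0.0027] [-0.0005, 0.0012, -0.068]
3.66 [ 0.44  -0.154] [-0.0013, -0.0349, 0.0027] [-0.0006, 0.0012, -0.1346]
3.76 [ 0.442 -0.163] [-0.0059, -0.052, 0.0028] [-0.0006, 0.0011, -0.2013]
3.86 [ 0.446 -0.171] [-0.0123, -0.0686, 0.0028] [-0.0007, 0.0011, -0.268]
3.96 [ 0.45  -0.179] [-0.0202, -0.0844, 0.0028] [-0.0008, 0.0011, -0.3346]
```

Emit:
{"name": "jog_arm", "arguments": {"motion": "0 0.002 -0.018 0.002 0 0 -0.068;0 -0.001 -0.035 0.002 0 0 -0.135;0 -0.006 -0.052 0.002 0 0 -0.2;0 -0.012 -0.069 0.002 0 0 -0.268;0 -0.02 -0.084 0.002 0 0 -0.334"}}

```text
time: 12.58
tool_pos: [0.4487, -0.1781, 0.0319]
tool_rot: [-0.0, -0.258, 0.966, 0.001]
contact_force: [-2.4, 4.4, 4.4]
gripper_width: -0.001
grasp_force: 2.3
```

```bash
python3 - <<'E'
from h import *
st(); look(['wrist','top'],['lever_end'])
arc([.526,-.134],.085,.025,3.96+np.array([.08,.15,.2,.24,.27]),.032,.4)
E
```

```text
t 12.57 pos [ 0.4487 -0.1781  0.0319] yaw -2.62 F [-2.4  4.4  4.4] w -0.001 q [-0.53 -0.07  2.09  0.    1.12 -2.62]
wrist lever_end [(0.65, [0.452, -0.206, 0.031])]
top lever_end [(0.54, [0.664, -0.339, -0.0])]
4.04 [ 0.453 -0.185] [-0.0016, -0.015, -0.0005] [-0.0009, 0.0, 0.0125]
4.11 [ 0.457 -0.19 ] [-0.0032, -0.0273, -0.0005] [-0.0009, -0.0, -0.0341]
4.16 [ 0.46  -0.193] [-0.0049, -0.036, -0.0005] [-0.0009, -0.0, -0.0675]
4.2 [ 0.463 -0.196] [-0.0065, -0.0429, -0.0005] [-0.0009, -0.0001, -0.0941]
4.23 [ 0.464 -0.198] [-0.0079, -0.048, -0.0005] [-0.0009, -0.0001, -0.1141]
```

View pics/last_wrist.png

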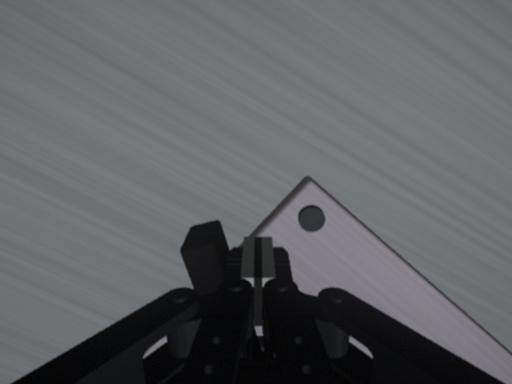

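The lever end at (207,245) is moving ahead of the finger, with about 0.3 rad left to the stop.

Emit:
{"name": "jog_arm", "arguments": {"motion": "0 -0.001 -0.015 0 0 0 0;0 -0.003 -0.027 0 0 0 -0.034;0 -0.005 -0.036 0 0 0 -0.067;0 -0.006 -0.043 0 0 0 -0.094;0 -0.006 -0.043 0 0 0 -0.094"}}

```text
time: 13.4
tool_pos: [0.4619, -0.1957, 0.031]
tool_rot: [-0.0, -0.324, 0.946, 0.0]
contact_force: [-0.7, 2.9, 0.3]
gripper_width: 0.002
grasp_force: 1.1
```

```bash
python3 - <<'E'
from h import *
st(); look(['wrist'],['lever_end'])
arc([.526,-.134],.085,.025,4.2+np.array([.02,.04,.06,.08,.1]),.032,.4)
E
```

```text
t 13.4 pos [ 0.4619 -0.1957  0.031 ] yaw -2.4825 F [-0.7  2.9  0.3] w 0.002 q [-0.55 -0.02  2.05 -0.    1.12 -2.78]
wrist lever_end [(0.97, [0.473, -0.224, 0.032])]
4.22 [ 0.464 -0.197] [-0.0012, -0.0045, -0.0018] [0.0001, -0.0001, -0.0128]
4.24 [ 0.465 -0.198] [-0.0017, -0.008, -0.0018] [0.0002, -0.0001, -0.0262]
4.26 [ 0.466 -0.2  ] [-0.0023, -0.0115, -0.0018] [0.0002, -0.0001, -0.0395]
4.28 [ 0.468 -0.201] [-0.0029, -0.015, -0.0018] [0.0002, -0.0001, -0.0528]
4.3 [ 0.469 -0.202] [-0.0036, -0.0184, -0.0018] [0.0002, -0.0001, -0.0662]
```

Emit:
{"name": "jog_arm", "arguments": {"motion": "0 0 -0.004 0 0 0 0;0 -0.001 -0.007 0 0 0 0;0 -0.002 -0.01 0 0 0 0;0 -0.002 -0.012 0 0 0 0;0 -0.002 -0.012 0 0 0 0"}}

```text
time: 14.12
tool_pos: [0.4664, -0.2, 0.0312]
tool_rot: [-0.0, -0.324, 0.946, -0.0]
contact_force: [-2.3, 3.5, -0.7]
gripper_width: 0.001
grasp_force: 1.5
```

```bash
python3 - <<'E'
from h import *
st(); look(['wrist'],['lever_end'])
E
```

```text
t 14.12 pos [ 0.4664 -0.2     0.0312] yaw -2.4815 F [-2.3  3.5 -0.7] w 0.001 q [-0.55 -0.01  2.03 -0.    1.12 -2.78]
wrist lever_end [(0.62, [0.479, -0.226, 0.031])]
```

Only the pivot friction (about 4 N) resists so far, so the lever isn't at its stop. I'll push on in small steps.

Emit:
{"name": "jog_arm", "arguments": {"motion": "0 0 -0.002 0 0 0 0;0 -0.001 -0.004 0 0 0 0;0 -0.001 -0.006 0 0 0 0;0 -0.001 -0.008 0 0 0 0;0 -0.001 -0.008 0 0 0 0"}}

```text
time: 14.85
tool_pos: [0.4677, -0.2011, 0.0309]
tool_rot: [-0.002, -0.324, 0.946, 0.003]
contact_force: [-9.1, 9.6, 5.6]
gripper_width: -0.001
grasp_force: 5.7
```

Emit:
{"name": "jog_arm", "arguments": {"motion": "0 0 -0.002 0 0 0 0;0 0 -0.003 0 0 0 0;0 0 -0.003 0 0 0 0;0 0 -0.003 0 0 0 0;0 0 -0.003 0 0 0 0"}}

```text
time: 15.48
tool_pos: [0.4678, -0.2012, 0.0308]
tool_rot: [-0.002, -0.324, 0.946, 0.004]
contact_force: [-11.5, 12.1, 7.9]
gripper_width: -0.001
grasp_force: 7.9
```

The force rose to about 17 N with no further movement, so the lever is against its stop. I'll back off and lift.

Emit:
{"name": "jog_arm", "arguments": {"motion": "0 0 0.02 0 0 0 0;0 0 0.06 0 0 0 0;0 0 0.06 -0.1 0 0 0;0 0 0.06 -0.2 0 0 0;0 0 0.06 -0.3 0 0 0"}}

```text
time: 16.1
tool_pos: [0.4528, -0.1812, 0.1841]
tool_rot: [0.001, -0.324, 0.946, -0.002]
contact_force: [0.8, -0.0, -0.6]
gripper_width: -0.003
grasp_force: 0.0
```

Emit:
{"name": "jog_arm", "arguments": {"motion": "0 0.1 0 -0.05 0 0 0;0 0.2 0 -0.1 0 0 0;0 0.2 0 -0.1 0 0 0;0 0.2 0 -0.1 0 0 0;0 0.2 0 -0.1 0 0 0"}}

```text
time: 16.73
tool_pos: [0.3733, -0.241, 0.2305]
tool_rot: [-0.0, -0.325, 0.946, 0.0]
contact_force: [0.8, 0.1, 0.2]
gripper_width: -0.0
grasp_force: 0.0
```

```bash
python3 - <<'E'
from h import *
st(); look(['top','scene'],['pointer_tip','disc_yellow','lever_pivot','lever_end','gauge'])
i=cv2.imread('pics/last_top.png')[110:240,160:320]; cv2.imwrite('pics/crop.png',cv2.resize(i,None,fx=4,fy=4))
E
```

```text
t 16.73 pos [ 0.3733 -0.241   0.2305] yaw -2.4802 F [0.8 0.1 0.2] w -0.0 q [-0.74 -0.4   2.01 -0.    1.53 -2.97]
top pointer_tip [(0.84, [0.56, -0.075, 0.029])]
top disc_yellow [(0.6, [0.581, 0.177, 0.012])]
top lever_pivot [(0.6, [0.522, -0.13, 0.041])]
top lever_end [(0.65, [0.258, -0.334, -0.001])]
top gauge [(0.6, [0.664, -0.073, 0.012])]
scene pointer_tip [(0.94, [0.563, -0.074, 0.029])]
scene disc_yellow []
scene lever_pivot [(0.61, [0.526, -0.131, 0.034])]
scene lever_end [(0.7, [0.483, -0.223, 0.037])]
scene gauge [(0.76, [0.66, -0.071, 0.014])]
```

View pics/crop.png

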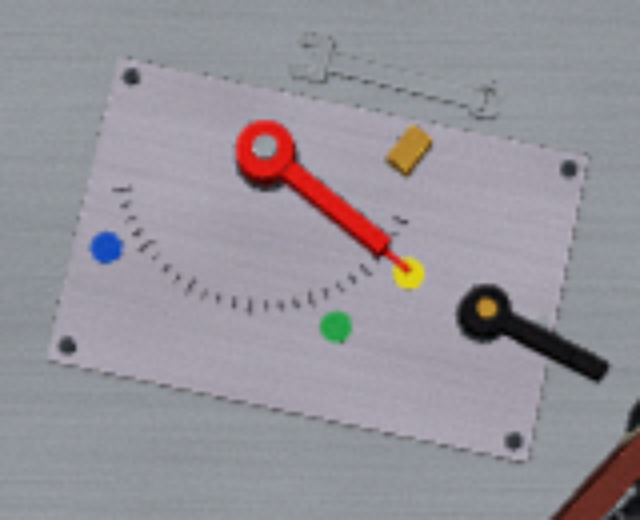

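The crop shows the pointer tip on the yellow disc at (408,270) and the lever round against its pin, with its end at (605,368). The gauge block and wrench are where they were, so I'm handing in.

```bash
python3 -c "
from plant import *
print(job_done())"
```

```text
the job is handed in; nothing more can be done
None
```

I handed the job in at about 17 s: the lane carton's band is yellow, the red pointer's tip is over the yellow disc, and the black lever is hard against its stop, with no other item touched.

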